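Move a four-drive array into its new enclosure in bay order

ROBOT

A 7-joint arm with a two-finger parallel gripper is mounted at the origin on a cart in front of the work surface, level with it; the furniture and walls round the work are solid. World frame = base frame: x ahead of the robot, y to its left, z up, the work surface at z = 0. Lengths are in m, angles in rad, forces in N, time in s.
With the tool pointing down it reaches from about 0.4 to 0.925 m from the base axis. Payload 5.6 kg.
Tool frame: the origin (TCP) lies midway between the tips of the shut fingers; the grasp point (between the pads) lies 19 mm behind it; z points along the fingers, y is the line along which they close (so a half turn about z gives the same grasp; the last joint's range is limited). The gripper opens to 85 mm and grips with 20 to 120 N. Pads are 22 mm wide; open, the fingers measure 114 mm over their backs; the gripper's body (76 mm by 85 mm) begins 54 mm behind the grasp point. The pads swing forward as they close: fully open they stand 13 mm farther back than shut.
Start: joints at [1.201, 0.468, -0.012, 1.603, 0.006, 1.071, -0.056], TCP at [0.209, -0.616, 0.231] pointing down, gripper open.
Joint ranges: [-2.53, 2.53], [-0.31, 2.02], [-1.57, 1.55], [0.28, 2.44], [-1.29, 4.43], [0.15, 1.84], [-2.92, 2.92]. Speed limits (rad/s): [2.57, 2.57, 3.14, 3.14, 3.14, 3.14, 3.14].

INTERFACE

Orientations are given as a rotation vector (axis times angle).
In Python, from plant import bot gives the robot as it stands. The module is installed in compiled form; this text tells all that it offers.
- The arm moves only by the tool servo_tool, never from a script. Its argument "rows" is a list of rows, each a list of 3 entries, a list of its own where there are three numbers: the shift along the world's x, y, z in units of 3 cm (1.0 is 3 cm), then the turn about the world's z in units of 0.08 rad (1.0 is 0.08 rad), then the closure, from 0 (fully open) to 1 (shut). A call has exactly 10 rows; each row shifts and turns the commanded pose from where the row before left it; what a row does not reach is not made up. A row lasts 1/10 s, in which the tool goes at most 50 mm and 8.59 degrees, less where a joint would pass 70% of its speed; a pose out of reach is approached as far as the arm can. A call with a number of a shift or a turn outside -1 to 1 is refused whole. A call with a gripper value outside its range is refused whole. The fingers move at their own pace and stop on an object; "grip_force" is the grip in N (left out, the last holds). Time passes only in rows, so rows that do not move let the fingers close, or fill a call up. It gives the time, the measured TCP pose, the force, the opening and the grip force at its end, in the units of the state.
- bot.state(): the state, without advancing time (a new reading comes with each control period).
- bot.get_image(name): name is "side" or "top" or "wrist"; returns a dict with "color" (384x512x3 uint8, red, green, blue), "z_map" (384x512 float32, m along the optical axis (not along the pixel's ray), 0 where there is no reading), "fx", "fy", "cx", "cy" (pixels), "dist_coeffs" ([k1, k2, p1, p2, k3] as OpenCV has them; the pictures are not rectified), "R" (3x3) and "t" (3): a world point X has camera coordinates R X + t. Camera axes: x right, y down, z forward; pixel columns grow to the right and rows downward; lengths in m; the calibration is good to about 2 mm. A picture is of the moment at which its call begins.
- bot.sign_off(): hands the job in; it is judged then, once.
The state is a dict: "time_s": time; "joint_pos": joint angles; "qd": joint speeds; "effort": joint torques, N m; "ee_pos": TCP position; "orientation": TCP orientation; "contact_force": force on the tool from outside, world axes, zero at the start; "torque": the same for the moment, N m; "width": finger opening in m; "grip_force": force on a finger pad.
Only numpy, scipy, OpenCV 4.12 (cv2) and the standard library are available. Lean on these libraries where they do the work, as an engineer would, in place of code of your own. Each camera call takes 0.05 s, during which the arm holds its last target. There are 200 camera calls.

TASK

Move the four drives from the single docks on the hub into the empty four-bay enclosure, keeping their order: the drive nearest the hub's power button goes into the bay nearest the enclosure's power button, the next one into the next bay, and so on, each with its sticker end on the side of the bay's connector and green lights. Seat every drive upright and fully home, do not let a drive drop or tip over on the way, and leave the mug where it stands.

Things in the scene. Friction and masses are not known exactly. Their poses are not given: they have to be found in the camera images.
- drive_red: grey bare drive standing in the red dock, 70 x 15 x 100 mm (x, y, z), 0.2 kg; red sticker folded over the -x end of its top edge, label on its +y face. Origin: centre of its underside, z up. Connector notch x -30 to -3 mm, 7 mm deep, in the lower edge below the sticker: it seats only one way round. Drives in a row are 46 mm apart (31 mm free between)
- drive_yellow: grey bare drive standing in the yellow dock, 70 x 15 x 100 mm (x, y, z), 0.2 kg; yellow sticker folded over the -x end of its top edge, label on its +y face. Origin: centre of its underside, z up. Connector notch x -30 to -3 mm, 7 mm deep, in the lower edge below the sticker: it seats only one way round. Drives in a row are 46 mm apart (31 mm free between)
- drive_green: grey bare drive standing in the green dock, 70 x 15 x 100 mm (x, y, z), 0.2 kg; green sticker folded over the -x end of its top edge, label on its +y face. Origin: centre of its underside, z up. Connector notch x -30 to -3 mm, 7 mm deep, in the lower edge below the sticker: it seats only one way round. Drives in a row are 46 mm apart (31 mm free between)
- drive_blue: grey bare drive standing in the blue dock, 70 x 15 x 100 mm (x, y, z), 0.2 kg; blue sticker folded over the -x end of its top edge, label on its +y face. Origin: centre of its underside, z up. Connector notch x -30 to -3 mm, 7 mm deep, in the lower edge below the sticker: it seats only one way round. Drives in a row are 46 mm apart (31 mm free between)
- dock_red: black one-drive dock, red sticker on its -x rim, 94 x 40 x 44 mm, fixed. Origin: on the desk under its slot (74 x 18 mm, floor at z 14 mm). Four docks, turned alike, 46 mm apart in a row along y, plugged at +x into a hub bar 26 mm high. The hub's power button (round, white, blue dot) is past the row's -y end: the dock farthest to -y is the first
- dock_yellow: black one-drive dock, yellow sticker on its -x rim, 94 x 40 x 44 mm, fixed. Origin: on the desk under its slot (74 x 18 mm, floor at z 14 mm). Four docks, turned alike, 46 mm apart in a row along y, plugged at +x into a hub bar 26 mm high. The hub's power button (round, white, blue dot) is past the row's -y end: the dock farthest to -y is the first
- dock_green: black one-drive dock, green sticker on its -x rim, 94 x 40 x 44 mm, fixed. Origin: on the desk under its slot (74 x 18 mm, floor at z 14 mm). Four docks, turned alike, 46 mm apart in a row along y, plugged at +x into a hub bar 26 mm high. The hub's power button (round, white, blue dot) is past the row's -y end: the dock farthest to -y is the first
- dock_blue: black one-drive dock, blue sticker on its -x rim, 94 x 40 x 44 mm, fixed. Origin: on the desk under its slot (74 x 18 mm, floor at z 14 mm). Four docks, turned alike, 46 mm apart in a row along y, plugged at +x into a hub bar 26 mm high. The hub's power button (round, white, blue dot) is past the row's -y end: the dock farthest to -y is the first
- enclosure: dark grey 4-bay box, 106 x 216 x 54 mm, fixed. Origin: on the desk below the middle of the bays at x 0, y +69 (first, by the white round power button at y +105), +23, -23, -69 mm. Bay: floor at z 14 mm, 76 x 19 mm, widens from z 42 to 86 x 30 mm at the rim. Connector 6 mm tall on each floor at x -17 (side of the green lights): drive's x goes along the box's x
- mug: white mug, 92 x 127 x 95 mm with its handle, standing loose behind the racks; origin: centre of its underside. Not part of the job
Things that resemble listed ones, but are neither listed nor needed, are in the scene too. Leave any purple look-alike of the drive_red alone.

How it is judged:
By the outcome, as a careful person would: the job done as asked, in the order asked, and still so for the second after the job is handed in, with the robot touching nothing.
It also fails if it takes over 96 s, if anything falls off the work surface, if the arm or the gripper's body presses on something with over 40 N, if the wrist force passes 120 N, or if a joint passes its speed limit or range.

## Working session

There is one attempt and no reset: what is moved stays moved. The work goes in short steps, Python scripts to look and compute and a tool call to move; the robot and the scene stay as the last step left them, time stands still between calls to the robot, and variables do not carry over. Pictures are saved under pics/ and viewed, at most 14 in all, crops included, and the job is handed in when it is done.

Besides the shell and the picture viewer there is one more tool, called after "Request:" in YAML: its name, and indented under it one key for each argument. servo_tool: Moves the arm, as the interface text tells. Shifts and turns lie within -1 to 1; 1 stands for 3 cm of shift or 0.08 rad of turn. Its arguments: {"type":"object","properties":{"rows":{"type":"array","items":{"type":"array"}},"grip_force":{"type":"number"}},"required":["rows"]}

```bash
mkdir -p pics; cat > h.py <<'E'
import numpy as np, cv2
from plant import bot
def snap(name):
    im=bot.get_image(name); np.savez(f'pics/{name}.npz',**im); return im
def load(name): return dict(np.load(f'pics/{name}.npz'))
def K(im): return np.array([[im['fx'],0,im['cx']],[0,im['fy'],im['cy']],[0,0,1.]])
def ray(im,uv,z):
    p=cv2.undistortPoints(np.array(uv,float).reshape(-1,1,2),K(im),im['dist_coeffs'])[:,0]
    d=np.c_[p,np.ones(len(p))]@im['R']; c=-im['R'].T@im['t']
    return c+d*((z-c[2])/d[:,2])[:,None]
def cloud(im):
    h,w=im['z_map'].shape; v,u=np.mgrid[:h,:w]
    p=cv2.undistortPoints(np.c_[u.ravel(),v.ravel()].astype(float).reshape(-1,1,2),K(im),im['dist_coeffs'])[:,0]
    X=(np.c_[p,np.ones(len(p))]*im['z_map'].reshape(-1,1)-im['t'])@im['R']
    return X.reshape(h,w,3)
E
python3 - <<'E'
from h import *
s=bot.state(); print({k:np.round(v,3) for k,v in s.items()})
for n in ['top','side','wrist']:
    im=snap(n); cv2.imwrite(f'pics/{n}0.png',im['color'][...,::-1])
    print(n,(-im['R'].T@im['t']).round(3),im['R'].round(2).tolist(),im['fx'],(im['z_map']>0).mean())
E
```

```text
{'time_s': np.float64(0.0), 'joint_pos': array([ 1.201,  0.468, -0.012,  1.604,  0.006,  1.071, -0.056]), 'qd': array([ 0.001, -0.   , -0.001, -0.   , -0.   , -0.002, -0.003]), 'effort': array([-0.0000e+00, -5.3239e+01,  2.2000e-02, -2.5130e+01,  1.1000e-02,
        8.0000e-03, -0.0000e+00]), 'ee_pos': array([ 0.208, -0.615,  0.23 ]), 'orientation': array([-3.098e+00, -5.110e-01,  1.000e-03]), 'contact_force': array([-0.448, -0.603,  0.37 ]), 'torque': array([-0.038, -0.009,  0.039]), 'grip_force': np.float64(0.0), 'width': np.float64(0.086)}
top [0.245 0.226 1.115] [[0.04, -1.0, 0.0], [-0.98, -0.04, -0.21], [0.21, 0.0, -0.98]] 452.88858086033 0.9959055582682291
side [0.191 0.88  0.53 ] [[-0.92, -0.38, 0.02], [-0.23, 0.51, -0.83], [0.31, -0.77, -0.56]] 349.7395042010406 0.7599283854166666
wrist [ 0.271 -0.594  0.373] [[0.32, -0.95, -0.0], [-0.91, -0.31, 0.26], [-0.25, -0.08, -0.96]] 287.4594327423474 0.9959208170572916
```

View pics/top0.png

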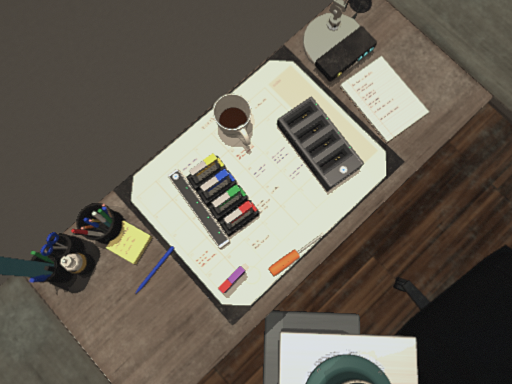

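View pics/side0.png

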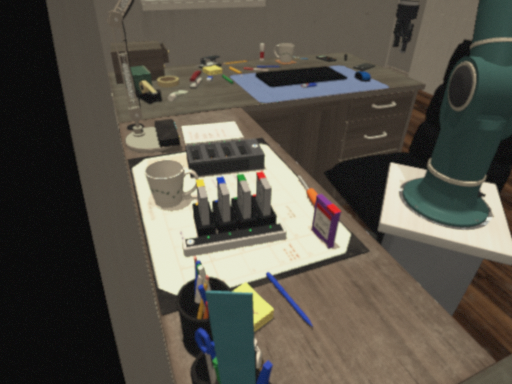

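```bash
python3 - <<'E'
from h import *
im=load('top'); c=im['color']; X=cloud(im)
cv2.imwrite('pics/zoom.png',cv2.resize(c[80:310,150:400,::-1],None,fx=2.5,fy=2.5,interpolation=cv2.INTER_CUBIC))
# desk height check
print('desk z',np.median(X[250:270,200:215,2]), 'drive px z',X[165:175,195:220:4,2].round(3).tolist()[::4])
hsv=cv2.cvtColor(c,cv2.COLOR_RGB2HSV)
roi=np.zeros(c.shape[:2],bool); roi[145:238,170:265]=1
# drive tops
m=(np.abs(X[...,2]-0.114)<0.012)&roi
n,l,st,ce=cv2.connectedComponentsWithStats(m.astype(np.uint8))
for i in range(1,n):
    if st[i,4]>40:
        v,u=np.where(l==i); r=cv2.minAreaRect(ray(im,np.c_[u,v],.114)[:,:2].astype(np.float32)*1000)
        print('top comp',st[i],np.round(r[0],1),np.round(r[1],1),r[2])
for nme,(a,b) in dict(red=(0,6),yellow=(22,34),green=(45,75),blue=(100,125)).items():
    m=(hsv[...,0]>=a)&(hsv[...,0]<=b)&(hsv[...,1]>140)&(hsv[...,2]>80)&roi
    v,u=np.where(m); P=X[m]; print(nme,m.sum(),np.median(u),np.median(v))
# enclosure
m=np.zeros_like(roi); m[90:200,265:370]=1
for lo,hi,h in [(.045,.065,.054)]:
    q=m&(X[...,2]>lo)&(X[...,2]<hi)
    n,l,st,ce=cv2.connectedComponentsWithStats(q.astype(np.uint8)); i=1+st[1:,4].argmax()
    v,u=np.where(l==i); r=cv2.minAreaRect(ray(im,np.c_[u,v],h)[:,:2].astype(np.float32)*1000)
    print('encl',st[i],np.round(r[0],1),np.round(r[1],1),r[2],np.median(X[l==i][:,2]))
g=m&(hsv[...,0]>45)&(hsv[...,0]<80)&(hsv[...,1]>80); v,u=np.where(g); print('green',list(zip(u,v))[:30])
g=m&(c.min(2)>150); v,u=np.where(g&(X[...,2]>.03)); print('btn',np.median(u),np.median(v))
E
```

```text
desk z 0.0016421747484559575 drive px z [[0.0, 0.109, 0.113, 0.111, 0.098, 0.073, 0.034], [0.114, 0.116, 0.103, 0.087, 0.07, 0.047, 0.045], [0.111, 0.097, 0.076, 0.06, 0.044, 0.045, 0.115]]
top comp [189 153  29  24 244] [520.8 352.5] [20.  70.2] 39.99165344238281
top comp [201 169  28  23 238] [485.1 324.2] [18.7 69.7] 39.645851135253906
top comp [212 185  29  23 238] [449.3 296. ] [18. 70.] 39.16926956176758
top comp [224 201  29  24 239] [413.4 267.3] [17.7 70. ] 39.58374786376953
red 132 246.0 207.0
yellow 99 211.0 160.0
green 17 240.0 193.0
blue 111 222.0 175.0
encl [ 278   97   86   91 2600] [607.7  77. ] [216.5 108.5] 37.390506744384766 0.05329753174914
green [(np.int64(315), np.int64(104)), (np.int64(316), np.int64(104)), (np.int64(326), np.int64(118)), (np.int64(327), np.int64(118)), (np.int64(338), np.int64(132)), (np.int64(349), np.int64(147)), (np.int64(350), np.int64(147))]
btn 342.0 168.0
```

View pics/zoom.png

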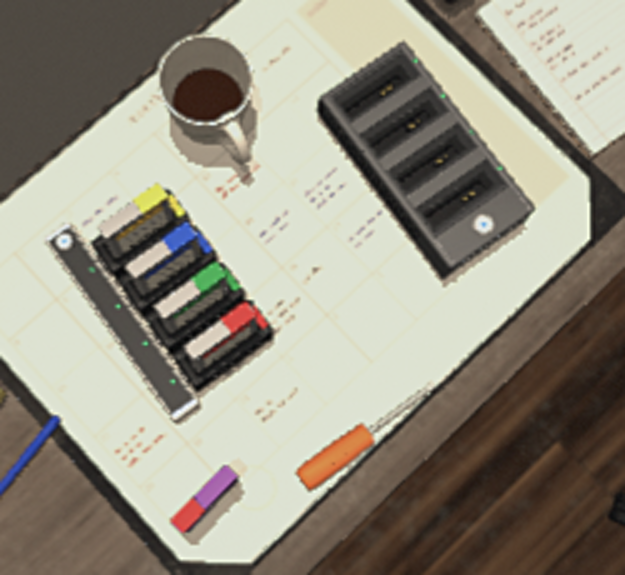

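Request:
servo_tool:
  rows:
    - [[0.5, 1, 0], 0.75, 0.3]
    - [[0.5, 1, 0], 0.75, 0.3]
    - [[0.5, 1, 0], 0.75, 0.3]
    - [[0.5, 1, 0], 0.75, 0.3]
    - [[0.5, 1, 0], 0.75, 0.3]
    - [[0.5, 1, 0], 0.75, 0.3]
    - [[0.5, 1, 0], 0.75, 0.3]
    - [[0.5, 1, 0], 0.75, 0.3]
    - [[0.5, 1, 0], 0.75, 0.3]
    - [[0.5, 1, 0], 0.75, 0.3]
  grip_force: 40

```text
time_s: 1.15
ee_pos: [0.3589, -0.3143, 0.2313]
orientation: [2.809, 1.407, -0.0]
contact_force: [0.1, 0.2, 0.8]
width: 0.0595
grip_force: 0.0
```

Request:
servo_tool:
  rows:
    - [[0.5, 1, 0], 0.75, 0.5]
    - [[0.5, 1, 0], 0.75, 0.5]
    - [[0.5, 1, 0], 0.75, 0.5]
    - [[0.5, 1, 0], 0.75, 0.5]
    - [[0.5, 1, 0], 0.75, 0.5]
    - [[0.5, 1, 0], 0.75, 0.5]
    - [[0.5, 1, 0], 0.75, 0.5]
    - [[0.5, 1, 0], 0.75, 0.5]
    - [[0.5, 1, 0], 0.75, 0.5]
    - [[0.5, 1, 0], 0.75, 0.5]

```text
time_s: 2.15
ee_pos: [0.5089, -0.0145, 0.2312]
orientation: [2.267, 2.175, -0.0]
contact_force: [-0.4, 0.2, -0.6]
width: 0.0427
grip_force: 0.0
```

Request:
servo_tool:
  rows:
    - [[0, 1, 0.2], 0.9, 0.6]
    - [[0, 1, 0.2], 0.9, 0.6]
    - [[0, 1, 0.2], 0.9, 0.6]
    - [[0, 1, 0.2], 0.9, 0.6]
    - [[0, 1, 0.2], 0.9, 0.6]
    - [[0, 1, 0.2], 0.9, 0.6]
    - [[0, 1, 0.2], 0.9, 0.6]
    - [[0, 1, 0.2], 0.9, 0.6]
    - [[0, 1, 0.2], 0.9, 0.6]
    - [[0, 0, 0], 0.9, 0.6]

```text
time_s: 3.15
ee_pos: [0.5074, 0.2594, 0.2862]
orientation: [-1.346, -2.838, -0.006]
contact_force: [-0.1, 1.1, -0.9]
width: 0.0341
grip_force: 0.0
```

```bash
cat > chk.py <<'E'
from h import *
from scipy.spatial.transform import Rotation as Ro
s=bot.state(); R=Ro.from_rotvec(s['orientation']).as_matrix()
print('t',s['time_s'],'tcp',s['ee_pos'].round(4),'yaw y',np.degrees(np.arctan2(R[1,1],R[0,1])).round(2),'tilt',R[:,2].round(3),'w',s['width'].round(4),'gf',s['grip_force'].round(1),'F',s['contact_force'].round(1),'q',s['joint_pos'].round(2))
E
cat > w.py <<'E'
from h import *
im=snap('wrist'); import sys; cv2.imwrite(sys.argv[1],im['color'][...,::-1])
E
python3 chk.py; python3 w.py pics/w1.png
```

```text
Traceback (most recent call last):
  File "chk.py", line 4, in <module>
    print('t',s['time_s'],'tcp',s['ee_pos'].round(4),'yaw y',np.degrees(np.arctan2(R[1,1],R[0,1])).round(2),'tilt',R[:,2].round(3),'w',s['width'].round(4),'gf',s['grip_force'].round(1),'F',s['contact_force'].round(1),'q',s['joint_pos'].round(2))
                                                                                                                                       ^^^^^^^^^^^^^^^^
AttributeError: 'float' object has no attribute 'round'
```

View pics/w1.png

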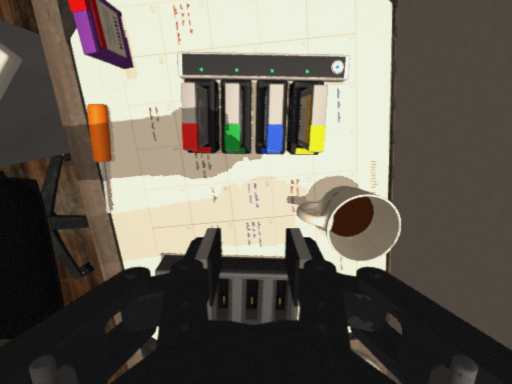

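```bash
sed -i "s/s\['width'\].round(4)/round(s['width'],4)/; s/s\['grip_force'\].round(1)/round(s['grip_force'],1)/" chk.py; python3 chk.py
cat > m.py <<'E'
from h import *
im=load('wrist'); X=cloud(im); zt=.114
print('desk',np.median(X[200:230,230:280,2]))
roi=np.zeros(X.shape[:2],bool); roi[70:165,165:345]=1
for tol in (.006,.003):
  m=(np.abs(X[...,2]-zt)<tol)&roi
  n,l,st,ce=cv2.connectedComponentsWithStats(m.astype(np.uint8))
  for i in range(1,n):
    if st[i,4]>150:
        v,u=np.where(l==i); P=ray(im,np.c_[u,v],zt)[:,:2]*1000; r=cv2.minAreaRect(P.astype(np.float32))
        print(tol,st[i],np.round(r[0],1),np.round(r[1],1),round(r[2],2),'med z',np.median(X[l==i][:,2]).round(4))
E
python3 m.py
```

```text
t 3.2 tcp [0.5078 0.257  0.2855] yaw y 39.28 tilt [-0.     0.001 -1.   ] w 0.0343 gf 0.0 F [-0.5  0.  -0.6] q [ 0.09  0.4  -0.8   1.71  0.31  1.17 -0.1 ]
desk 0.0016145329472413757
0.006 [ 181   82   18   68 1067] [413.  267.7] [17.4 69.3] 37.13 med z 0.1142
0.006 [224  83  16  68 973] [447.9 294.8] [16.4 69.1] 38.51 med z 0.1142
0.006 [ 266   84   18   68 1009] [484.1 323. ] [16.5 69.3] 38.14 med z 0.1142
0.006 [ 308   84   20   68 1063] [519.4 351.9] [17.5 69.3] 38.58 med z 0.1141
0.003 [ 181   82   18   68 1017] [412.4 267.2] [16.8 68.9] 38.65 med z 0.1142
0.003 [224  83  16  68 947] [448.1 295. ] [16.2 69.3] 37.76 med z 0.1143
0.003 [267  84  17  68 985] [484.2 323.1] [16.1 69.1] 39.24 med z 0.1142
0.003 [ 308   84   20   68 1015] [519.8 352.2] [16.8 69.5] 37.99 med z 0.1142
```

Request:
servo_tool:
  rows:
    - [[0.1, 0.8, -0.5], -0.05, 0.6]
    - [[0.1, 0.8, -0.5], -0.05, 0.6]
    - [[0.1, 0.8, -0.5], -0.05, 0.6]
    - [[0.1, 0.77, -0.5], -0.05, 0.6]
    - [[0, 0, -0.5], 0, 0.6]
    - [[0, 0, -1], 0, 0.6]
    - [[0, 0, -1], 0, 0.6]
    - [[0, 0, -1], 0, 0.6]
    - [[0, 0, -1], 0, 0.6]
    - [[0, 0, -0.75], 0, 0.6]

```text
time_s: 4.2
ee_pos: [0.5236, 0.3492, 0.0707]
orientation: [1.384, 2.815, 0.004]
contact_force: [8.7, -5.3, 134.6]
width: 0.0341
grip_force: 60.7
```

Request:
servo_tool:
  rows:
    - [[0, 0, 0], 0, 0.6]
    - [[0, 0, 0], 0, 1]
    - [[0, 0, 0], 0, 1]
    - [[0, 0, 0], 0, 1]
    - [[0, 0, 0], 0, 1]
    - [[0, 0, 0], 0, 1]
    - [[0, 0, 0], 0, 1]
    - [[0, 0, 0], 0, 1]
    - [[0, 0, 0], 0, 1]
    - [[0, 0, 0], 0, 1]
  grip_force: 60

```text
time_s: 5.2
ee_pos: [0.5227, 0.3493, 0.0705]
orientation: [1.385, 2.817, 0.005]
contact_force: [-0.4, -1.0, 13.5]
width: 0.0145
grip_force: 61.1
```

```bash
python3 chk.py
```

```text
t 5.2 tcp [0.5227 0.3493 0.0705] yaw y 37.64 tilt [ 0.004  0.001 -1.   ] w 0.0145 gf 61.1 F [-0.4 -1.  13.5] q [-0.19  0.73 -0.64  1.73  0.55  0.86 -0.42]
```

```bash
python3 - <<'E'
from h import *
a=snap('side')['color'][150:270,150:300]; b=snap('wrist')['color']
a=cv2.resize(a,None,fx=3.2,fy=3.2,interpolation=cv2.INTER_CUBIC)[:384]
a=cv2.resize(a,(400,384)); b=cv2.resize(b,(400,300)); b=cv2.copyMakeBorder(b,0,84,0,0,cv2.BORDER_CONSTANT)
cv2.imwrite('pics/g1.png',np.hstack([a,b])[...,::-1])
E
```

```text
(no output)
```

View pics/g1.png

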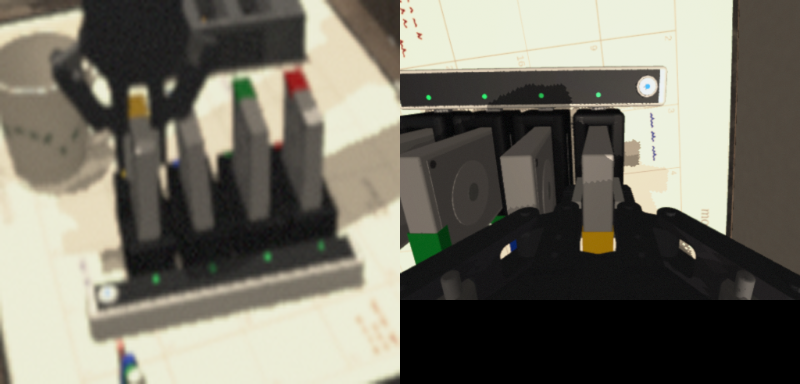

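Request:
servo_tool:
  rows:
    - [[0, 0, 0.2], 0, 1]
    - [[0, 0, 0.4], 0, 1]
    - [[0, 0, 0.6], 0, 1]
    - [[0, 0, 0.6], 0, 1]
    - [[0, 0, 0.6], 0, 1]
    - [[0, 0, 0.6], 0, 1]
    - [[0, 0, 0.6], 0, 1]
    - [[0, 0, 0.6], 0, 1]
    - [[0, 0, 0.6], 0, 1]
    - [[0, 0, 0.4], 0, 1]

```text
time_s: 6.3
ee_pos: [0.5208, 0.3497, 0.2259]
orientation: [1.381, 2.821, 0.002]
contact_force: [0.0, -0.2, -3.1]
width: 0.0142
grip_force: 59.6
```

```bash
python3 chk.py; python3 w.py pics/w2.png; python3 - <<'E'
from h import *
s=snap('side'); cv2.imwrite('pics/s2.png',cv2.resize(s['color'][120:270,120:320,::-1],None,fx=3,fy=3,interpolation=cv2.INTER_CUBIC))
E
```

```text
t 6.3 tcp [0.5208 0.3497 0.2259] yaw y 37.82 tilt [ 0.001  0.001 -1.   ] w 0.0142 gf 59.6 F [ 0.  -0.2 -3.1] q [-0.12  0.56 -0.74  1.63  0.41  1.11 -0.31]
```

View pics/s2.png

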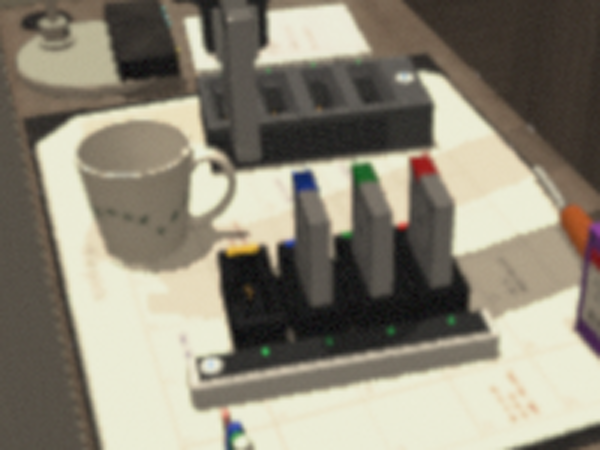

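View pics/w2.png

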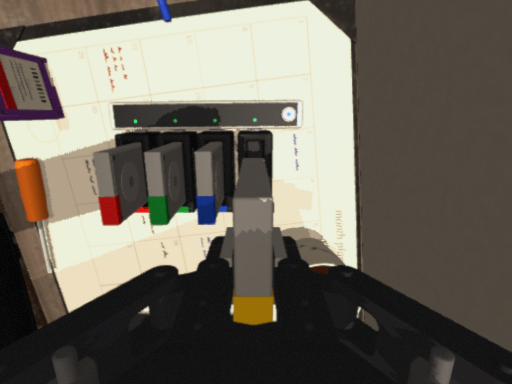

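```bash
cat > held.py <<'E'
from h import *
from scipy.spatial.transform import Rotation as Ro
im=snap('wrist') ; X=cloud(im); s=bot.state(); t=s['ee_pos']; R=Ro.from_rotvec(s['orientation']).as_matrix()
c=im['color']; roi=np.zeros(X.shape[:2],bool); roi[130:330,225:285]=1
P=(X-t); ax=-R[:,0] if R[0,0]>0 else R[:,0]   # toward drive +x
u=P@ax; v=P@np.array([-np.cos(np.arctan2(R[1,1],R[0,1])),-np.sin(np.arctan2(R[1,1],R[0,1])),0]); z=P[...,2]
m=roi&(z>.03)&(z<.06)&(np.abs(v)<.012)&(c.max(2)>60)
zt=np.median(z[m]); m&=np.abs(z-zt)<.004
print('top z rel tcp',zt.round(4),'n',m.sum(),'x range',np.percentile(u[m],[1,99]).round(4),'y range',np.percentile(v[m],[2,98]).round(4),'ax',ax.round(3))
E
python3 held.py
python3 - <<'E'
from h import *
# enclosure refinement from top view using inner rim contour: fit box outline with dark mask at rim plane
im=snap('top'); X=cloud(im)
m=np.zeros(X.shape[:2],bool); m[80:205,260:375]=1
for h,tol in [(.054,.006),(.054,.004)]:
    q=m&(np.abs(X[...,2]-h)<tol)
    n,l,st,ce=cv2.connectedComponentsWithStats(q.astype(np.uint8)); i=1+st[1:,4].argmax()
    v,u=np.where(l==i); r=cv2.minAreaRect(ray(im,np.c_[u,v],h)[:,:2].astype(np.float32)*1000)
    print('encl',st[i],np.round(r[0],1),np.round(r[1],1),r[2])
E
```

```text
top z rel tcp 0.0447 n 5046 x range [-0.0142  0.0386] y range [-0.0066  0.008 ] ax [-0.613  0.79  -0.   ]
encl [302  97  22  15 107] [707.9  92.1] [57.1 23.5] 67.31281280517578
encl [302  97  22  15  97] [707.9  92.1] [57.1 23.5] 67.31281280517578
```

Request:
servo_tool:
  rows:
    - [[0.1, -0.9, 0], 0, 1]
    - [[0.1, -1, 0], 0, 1]
    - [[0.1, -1, 0], 0, 1]
    - [[0.1, -1, 0], 0, 1]
    - [[0.1, -1, 0], 0, 1]
    - [[0.1, -1, 0], 0, 1]
    - [[0.1, -1, 0], 0, 1]
    - [[0.1, -1, 0], 0, 1]
    - [[0.15, -1, 0], 0, 1]
    - [[0.2, -1, 0], 0, 1]

```text
time_s: 7.5
ee_pos: [0.5543, 0.051, 0.2227]
orientation: [-1.381, -2.82, 0.002]
contact_force: [0.2, -0.2, -2.9]
width: 0.0141
grip_force: 59.6
```

Request:
servo_tool:
  rows:
    - [[0, -0.7, 0], -0.05, 1]
    - [[0, 0, 0], 0, 1]
    - [[0, 0, 0], 0, 1]
    - [[0, 0, 0], 0, 1]
    - [[0, 0, 0], 0, 1]
    - [[0, 0, 0], 0, 1]
    - [[0, 0, 0], 0, 1]
    - [[0, 0, 0], 0, 1]
    - [[0, 0, 0], 0, 1]
    - [[0, 0, 0], 0, 1]

```text
time_s: 8.5
ee_pos: [0.5551, 0.0315, 0.2238]
orientation: [1.387, 2.819, -0.0]
contact_force: [-0.3, 0.2, -3.2]
width: 0.0143
grip_force: 59.7
```

```bash
python3 chk.py; python3 held.py; python3 - <<'E'
from h import *
im=load('wrist'); cv2.imwrite('pics/w3.png',im['color'][...,::-1])
X=cloud(im); d=np.array([np.cos(np.radians(217.4)),np.sin(np.radians(217.4))]); a=np.array([d[1],-d[0]])
r=X[...,:2]-np.array([.6077,.077]); yy=r@d; xx=r@a; z=X[...,2]
m=(np.abs(z-.054)<.005)&(np.abs(yy)<.13)&(np.abs(xx)<.075)
print(m.sum(),'x',np.percentile(xx[m],[.5,99.5]),'y',np.percentile(yy[m],[.5,99.5]))
# ridges between bays: profile in y of rim-height px near xx in(-.03,.03)
k=m&(np.abs(xx)<.03); h,e=np.histogram(yy[k],bins=np.arange(-.12,.121,.004)); print([(round(b*1000),int(n)) for b,n in zip(e,h) if n>5])
E
```

```text
t 8.5 tcp [0.5551 0.0315 0.2238] yaw y 37.58 tilt [ 0. -0. -1.] w 0.0143 gf 59.7 F [-0.3  0.2 -3.2] q [ 0.46  0.43 -0.74  1.81  0.33  1.03  0.26]
top z rel tcp 0.0432 n 5045 x range [-0.0143  0.0385] y range [-0.006   0.0087] ax [-0.61   0.793 -0.   ]
10098 x [-0.05446391  0.05060189] y [-0.10446477  0.10952296]
[(-108, 49), (-104, 197), (-100, 208), (-96, 163), (-68, 98), (-64, 188), (-60, 191), (-56, 192), (-52, 251), (-48, 27), (-24, 40), (-20, 174), (-16, 191), (-12, 188), (-8, 197), (-4, 180), (24, 149), (28, 188), (32, 192), (36, 188), (40, 204), (44, 31), (68, 22), (72, 33), (76, 44), (80, 49), (84, 72), (88, 145), (92, 185), (96, 183), (100, 189), (104, 193), (108, 102)]
```

View pics/w3.png

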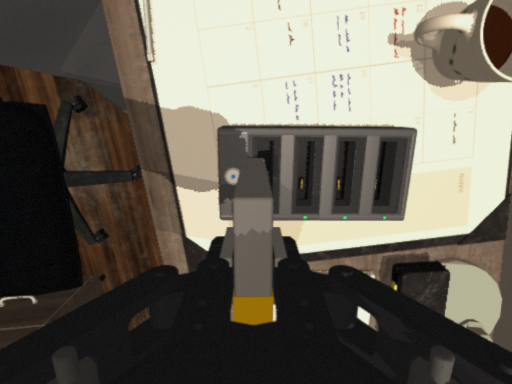

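Request:
servo_tool:
  rows:
    - [[0.2, 0.1, 0], 0, 1]
    - [[0.18, 0.13, 0], 0, 1]
    - [[0, 0, -0.5], 0, 1]
    - [[0, 0, -0.6], 0, 1]
    - [[0, 0, -0.6], 0, 1]
    - [[0, 0, -0.6], 0, 1]
    - [[0, 0, -0.5], 0, 1]
    - [[0, 0, -0.3], 0, 1]
    - [[0, 0, 0], 0, 1]
    - [[0, 0, 0], 0, 1]

```text
time_s: 9.55
ee_pos: [0.5668, 0.0386, 0.131]
orientation: [1.387, 2.818, 0.001]
contact_force: [1.4, -0.0, -3.0]
width: 0.0146
grip_force: 59.6
```

```bash
python3 chk.py; python3 - <<'E'
from h import *
a=snap('side')['color'][100:220,140:300]; b=snap('wrist')['color'][60:340]
a=cv2.resize(a,(400,300),interpolation=cv2.INTER_CUBIC); b=cv2.resize(b,(400,219)); b=cv2.copyMakeBorder(b,0,81,0,0,cv2.BORDER_CONSTANT)
cv2.imwrite('pics/g2.png',np.hstack([a,b])[...,::-1])
E
```

```text
t 9.55 tcp [0.5668 0.0386 0.131 ] yaw y 37.59 tilt [ 0.001  0.    -1.   ] w 0.0146 gf 59.6 F [ 1.4 -0.  -3. ] q [ 0.38  0.56 -0.67  1.85  0.44  0.88  0.16]
```

View pics/g2.png

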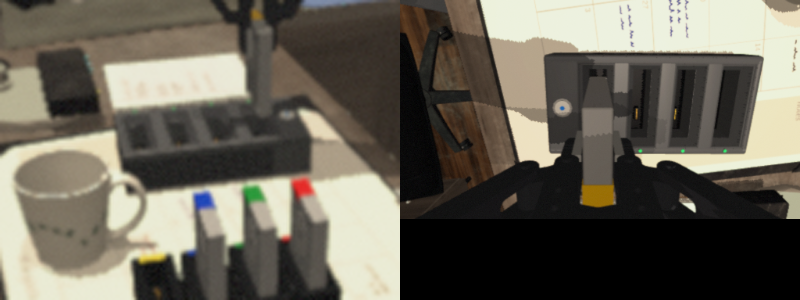

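Request:
servo_tool:
  rows:
    - [[0, 0, -0.2], 0, 1]
    - [[0, 0, -0.25], 0, 1]
    - [[0, 0, -0.25], 0, 1]
    - [[0, 0, -0.25], 0, 1]
    - [[0, 0, -0.25], 0, 1]
    - [[0, 0, -0.2], 0, 1]
    - [[0, 0, -0.2], 0, 1]
    - [[0, 0, -0.2], 0, 1]
    - [[0, 0, -0.1], 0, 1]
    - [[0, 0, 0], 0, 1]

```text
time_s: 10.65
ee_pos: [0.5662, 0.0384, 0.0733]
orientation: [-1.387, -2.818, 0.001]
contact_force: [0.1, -0.5, -2.6]
width: 0.0145
grip_force: 59.6
```

```bash
python3 chk.py
```

```text
t 10.65 tcp [0.5662 0.0384 0.0733] yaw y 37.59 tilt [-0.001 -0.    -1.   ] w 0.0145 gf 59.6 F [ 0.1 -0.5 -2.6] q [ 0.34  0.64 -0.61  1.88  0.51  0.78  0.11]
```

Request:
servo_tool:
  rows:
    - [[0, 0, -0.04], 0, 1]
    - [[0, 0, -0.04], 0, 1]
    - [[0, 0, -0.04], 0, 1]
    - [[0, 0, 0], 0, 1]
    - [[0, 0, 0], 0, 1]
    - [[0, 0, 0], 0, 1]
    - [[0, 0, 0], 0, 1]
    - [[0, 0, 0], 0, 1]
    - [[0, 0, 0], 0, 1]
    - [[0, 0, 0], 0, 1]

```text
time_s: 11.65
ee_pos: [0.5669, 0.0385, 0.0707]
orientation: [1.387, 2.818, 0.0]
contact_force: [-0.7, -1.5, 5.8]
width: 0.0145
grip_force: 60.5
```

Request:
servo_tool:
  rows:
    - [[0, 0, 0], 0, 0.6]
    - [[0, 0, 0], 0, 0.6]
    - [[0, 0, 0], 0, 0.6]
    - [[0, 0, 0], 0, 0.6]
    - [[0, 0, 0], 0, 0.6]
    - [[0, 0, 0.4], 0, 0.6]
    - [[0, 0, 0.8], 0, 0.6]
    - [[0, 0, 1], 0, 0.6]
    - [[0, 0, 1], 0, 0.6]
    - [[0, 0, 1], 0, 0.6]

```text
time_s: 12.65
ee_pos: [0.5664, 0.0386, 0.1983]
orientation: [1.387, 2.818, 0.001]
contact_force: [-0.1, -0.7, 0.4]
width: 0.0343
grip_force: 0.0
```

```bash
python3 chk.py; python3 - <<'E'
from h import *
from scipy.ndimage import label
im=snap('wrist'); b=im['color']; im2=snap('side'); a=cv2.resize(im2['color'][100:220,140:300],(400,300),interpolation=cv2.INTER_CUBIC)
b=cv2.resize(b,(400,300)); cv2.imwrite('pics/g3.png',np.hstack([a,b])[...,::-1])
X=cloud(im); m=(np.abs(X[...,2]-.114)<.012)&(np.hypot(X[...,0]-.563,X[...,1]-.041)<.05)
print('seated top z',np.median(X[m][:,2]),m.sum(), X[m].mean(0))
E
```

```text
t 12.65 tcp [0.5664 0.0386 0.1983] yaw y 37.61 tilt [ 0.001  0.    -1.   ] w 0.0343 gf 0.0 F [-0.1 -0.7  0.4] q [ 0.43  0.48 -0.72  1.8   0.37  1.    0.22]
seated top z 0.11420688576457029 1588 [0.56215649 0.04180395 0.11405534]
```

View pics/g3.png

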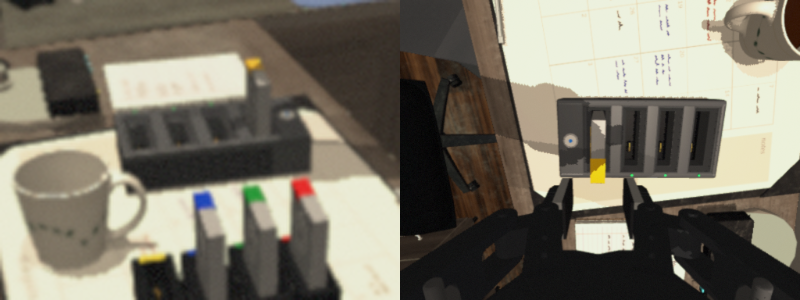

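Request:
servo_tool:
  rows:
    - [[-0.27, 0.95, 0.1], 0.02, 0.68]
    - [[-0.27, 0.95, 0.1], 0.02, 0.68]
    - [[-0.27, 0.95, 0.1], 0.02, 0.68]
    - [[-0.27, 0.95, 0.1], 0.02, 0.68]
    - [[-0.27, 0.95, 0.1], 0.02, 0.68]
    - [[-0.27, 0.95, 0], 0.02, 0.68]
    - [[-0.27, 0.95, 0], 0.02, 0.68]
    - [[-0.27, 0.95, 0], 0.02, 0.68]
    - [[-0.27, 0.95, 0], 0, 0.68]
    - [[-0.27, 0.95, 0], 0, 0.68]

```text
time_s: 13.75
ee_pos: [0.4848, 0.3243, 0.2111]
orientation: [-1.369, -2.827, 0.001]
contact_force: [-0.1, -0.4, -0.0]
width: 0.0272
grip_force: 0.0
```

```bash
cat > d.py <<'E'
# drive tops near nominal positions, wrist view
from h import *
bot.get_image('wrist')
im=snap('wrist'); X=cloud(im); d=np.array([-.784,-.621]); a=np.array([d[1],-d[0]])
for n,c in dict(blue=(.4842,.3231),green=(.4481,.295),red=(.4125,.2673)).items():
    r=X[...,:2]-c; m=(X[...,2]>.104)&(X[...,2]<.122)&(np.abs(r@d)<.02)&(np.abs(r@a)<.045)
    if m.sum()<80: print(n,'few',m.sum()); continue
    zt=np.percentile(X[m][:,2],80); m&=X[...,2]>zt-.004
    y=(r@d)[m]; x=(r@a)[m]; print(n,m.sum(),'ztop',zt.round(4),'x',np.percentile(x,[1,99]).round(4),'y',np.percentile(y,[2,98]).round(4))
E
python3 chk.py; python3 d.py
```

```text
t 13.75 tcp [0.4848 0.3243 0.2111] yaw y 38.32 tilt [-0. -0. -1.] w 0.0272 gf 0.0 F [-0.1 -0.4 -0. ] q [-0.07  0.5  -0.77  1.75  0.4   1.05 -0.31]
blue 1363 ztop 0.1149 x [-0.0336  0.0349] y [-0.0066  0.0088]
green 1293 ztop 0.1148 x [-0.0328  0.0345] y [-0.0077  0.0068]
red 1442 ztop 0.1148 x [-0.034   0.0346] y [-0.0078  0.0078]
```

Request:
servo_tool:
  rows:
    - [[0, 0, -0.8], 0, 0.68]
    - [[0, 0, -0.9], 0, 0.68]
    - [[0, 0, -0.9], 0, 0.68]
    - [[0, 0, -0.7], 0, 0.68]
    - [[0, 0, -0.4], 0, 0.68]
    - [[0, 0, -0.3], 0, 0.68]
    - [[0, 0, -0.2], 0, 0.68]
    - [[0, 0, -0.1], 0, 0.68]
    - [[-0.03, -0.03, 0], 0, 0.68]
    - [[-0.03, -0.02, 0], 0, 0.68]

```text
time_s: 14.85
ee_pos: [0.484, 0.3221, 0.0828]
orientation: [1.369, 2.827, 0.001]
contact_force: [0.8, 0.2, 0.1]
width: 0.0271
grip_force: 0.0
```

Request:
servo_tool:
  rows:
    - [[0, 0, 0], 0, 1]
    - [[0, 0, 0], 0, 1]
    - [[0, 0, 0], 0, 1]
    - [[0, 0, 0], 0, 1]
    - [[0, 0, 0], 0, 1]
    - [[0, 0, 0], 0, 1]
    - [[0, 0, 0], 0, 1]
    - [[0, 0, 0], 0, 1]
    - [[0, 0, 0], 0, 1]
    - [[0, 0, 0], 0, 1]

```text
time_s: 15.85
ee_pos: [0.4843, 0.3224, 0.0828]
orientation: [1.369, 2.827, 0.002]
contact_force: [1.4, 0.9, 5.4]
width: 0.0141
grip_force: 61.2
```

```bash
python3 chk.py
```

```text
t 15.85 tcp [0.4843 0.3224 0.0828] yaw y 38.32 tilt [ 0.001  0.001 -1.   ] w 0.0141 gf 61.2 F [1.4 0.9 5.4] q [-0.15  0.66 -0.66  1.85  0.54  0.82 -0.42]
```

Request:
servo_tool:
  rows:
    - [[0, 0, 0.2], 0, 1]
    - [[0, 0, 0.4], 0, 1]
    - [[0, 0, 0.6], 0, 1]
    - [[0, 0, 0.6], 0, 1]
    - [[0, 0, 0.6], 0, 1]
    - [[0, 0, 0.6], 0, 1]
    - [[0, 0, 0.6], 0, 1]
    - [[0, 0, 0.5], 0, 1]
    - [[0, 0, 0.4], 0, 1]
    - [[0.2, -0.5, 0.2], 0, 1]

```text
time_s: 16.85
ee_pos: [0.4883, 0.309, 0.2243]
orientation: [-1.364, -2.829, -0.002]
contact_force: [-0.9, 0.3, -1.5]
width: 0.0138
grip_force: 60.3
```

Request:
servo_tool:
  rows:
    - [[0.4, -0.9, 0], -0.02, 1]
    - [[0.41, -0.9, 0], -0.02, 1]
    - [[0.41, -0.9, 0], -0.02, 1]
    - [[0.41, -0.9, 0], -0.02, 1]
    - [[0.41, -0.9, 0], -0.02, 1]
    - [[0.41, -0.9, 0], -0.02, 1]
    - [[0.41, -0.9, 0], -0.02, 1]
    - [[0.41, -0.9, 0], -0.02, 1]
    - [[0.41, -0.8, 0], 0, 1]
    - [[0, 0, 0], 0, 1]

```text
time_s: 17.85
ee_pos: [0.6013, 0.0612, 0.2221]
orientation: [-1.398, -2.813, 0.005]
contact_force: [0.3, 0.1, -1.8]
width: 0.0141
grip_force: 60.4
```

```bash
cat > b.py <<'E'
# held-drive offset and enclosure origin in the same wrist view
import runpy; runpy.run_path('chk.py'); runpy.run_path('held.py')
from h import *
im=load('wrist'); X=cloud(im); d=np.array([np.cos(np.radians(217.4)),np.sin(np.radians(217.4))]); a=np.array([d[1],-d[0]])
r=X[...,:2]-np.array([.6181,.0825]); yy=r@d; xx=r@a; m=(np.abs(X[...,2]-.054)<.005)&(np.abs(yy-.014)<.125)&(np.abs(xx)<.07)
print('encl x',np.percentile(xx[m],[.5,99.5]).round(4),'y (-94..122)',np.percentile(yy[m],[.5,99.5]).round(4))
E
python3 b.py
```

```text
t 17.85 tcp [0.6013 0.0612 0.2221] yaw y 37.16 tilt [-0.001 -0.003 -1.   ] w 0.0141 gf 60.4 F [ 0.3  0.1 -1.8] q [ 0.37  0.51 -0.71  1.69  0.37  1.08  0.19]
top z rel tcp 0.0312 n 4245 x range [-0.0272  0.0324] y range [-0.0053  0.0091] ax [-0.606  0.795  0.001]
encl x [-0.0519  0.0522] y (-94..122) [-0.0927  0.1197]
```

```bash
python3 b.py; python3 b.py
```

```text
t 17.9 tcp [0.6002 0.0642 0.2223] yaw y 37.33 tilt [-0.002 -0.001 -1.   ] w 0.0142 gf 60.4 F [-1.1  0.  -2.4] q [ 0.37  0.51 -0.72  1.69  0.37  1.08  0.19]
top z rel tcp 0.0311 n 4180 x range [-0.0265  0.0332] y range [-0.0053  0.009 ] ax [-0.609  0.793  0.001]
encl x [-0.0523  0.0523] y (-94..122) [-0.0928  0.1197]
t 17.95 tcp [0.5996 0.0663 0.2226] yaw y 37.49 tilt [-0.002  0.    -1.   ] w 0.0137 gf 60.4 F [-1.   1.3 -1.3] q [ 0.37  0.51 -0.72  1.69  0.37  1.08  0.19]
top z rel tcp 0.0311 n 4208 x range [-0.0256  0.0342] y range [-0.0055  0.0089] ax [-0.61   0.792  0.001]
encl x [-0.0524  0.0524] y (-94..122) [-0.0929  0.1197]
```

Request:
servo_tool:
  rows:
    - [[0.05, 0.03, 0], 0, 1]
    - [[0, 0, -0.3], 0, 1]
    - [[0, 0, -0.6], 0, 1]
    - [[0, 0, -0.7], 0, 1]
    - [[0, 0, -0.6], 0, 1]
    - [[0, 0, -0.4], 0, 1]
    - [[0, 0, -0.25], 0, 1]
    - [[0, 0, -0.25], 0, 1]
    - [[0, 0, -0.25], 0, 1]
    - [[0, 0, -0.25], 0, 1]

```text
time_s: 19.0
ee_pos: [0.602, 0.0678, 0.1151]
orientation: [1.387, 2.818, 0.001]
contact_force: [-0.1, -0.6, -1.8]
width: 0.0139
grip_force: 60.4
```

Request:
servo_tool:
  rows:
    - [[0, 0, -0.25], 0, 1]
    - [[0, 0, -0.2], 0, 1]
    - [[0, 0, -0.2], 0, 1]
    - [[0, 0, -0.15], 0, 1]
    - [[0, 0, -0.1], 0, 1]
    - [[0, 0, -0.05], 0, 1]
    - [[0, 0, 0], 0, 1]
    - [[0, 0, 0], 0, 1]
    - [[0, 0, 0], 0, 1]
    - [[0, 0, 0], 0, 1]

```text
time_s: 20.0
ee_pos: [0.6017, 0.0678, 0.0869]
orientation: [1.387, 2.818, 0.0]
contact_force: [-0.6, -0.0, -1.8]
width: 0.0143
grip_force: 60.4
```

Need about 4 mm more.

Request:
servo_tool:
  rows:
    - [[0, 0, -0.05], 0, 1]
    - [[0, 0, -0.05], 0, 1]
    - [[0, 0, -0.04], 0, 1]
    - [[0, 0, -0.02], 0, 1]
    - [[0, 0, 0], 0, 1]
    - [[0, 0, 0], 0, 1]
    - [[0, 0, 0], 0, 1]
    - [[0, 0, 0], 0, 1]
    - [[0, 0, 0], 0, 1]
    - [[0, 0, 0], 0, 1]

```text
time_s: 21.0
ee_pos: [0.6018, 0.0678, 0.0828]
orientation: [1.387, 2.818, -0.0]
contact_force: [-2.3, -0.7, 4.4]
width: 0.0141
grip_force: 61.6
```

Request:
servo_tool:
  rows:
    - [[0, 0, 0], 0, 0.68]
    - [[0, 0, 0], 0, 0.68]
    - [[0, 0, 0], 0, 0.68]
    - [[0, 0, 0], 0, 0.68]
    - [[0, 0, 0.3], 0, 0.68]
    - [[0, 0, 0.8], 0, 0.68]
    - [[0, 0, 1], 0, 0.68]
    - [[0, 0, 1], 0, 0.68]
    - [[0, 0, 0.9], 0, 0.68]
    - [[0, 0, 0.4], 0, 0.68]

```text
time_s: 22.0
ee_pos: [0.6029, 0.0684, 0.2172]
orientation: [1.385, 2.815, 0.004]
contact_force: [0.6, 0.8, -0.6]
width: 0.0271
grip_force: 0.0
```

```bash
python3 chk.py; cat > seat.py <<'E'
from h import *
im=snap('wrist'); X=cloud(im); d=np.array([np.cos(np.radians(217.4)),np.sin(np.radians(217.4))]); a=np.array([d[1],-d[0]])
r=X[...,:2]-np.array([.6181,.0825])
for i,y in enumerate([.069,.023,-.023,-.069]):
    m=(X[...,2]>.085)&(X[...,2]<.15)&(np.abs(r@d-y)<.02)&(np.abs(r@a)<.045)
    if m.sum()>100:
        zt=np.percentile(X[m][:,2],80); m&=np.abs(X[...,2]-zt)<.004
        print('bay',i+1,m.sum(),zt.round(4),np.percentile((r@a)[m],[1,99]).round(4),np.percentile((r@d)[m]-y,[2,98]).round(4))
E
python3 seat.py
```

```text
t 22.0 tcp [0.6029 0.0684 0.2172] yaw y 37.59 tilt [ 0.005  0.    -1.   ] w 0.0271 gf 0.0 F [ 0.6  0.8 -0.6] q [ 0.36  0.52 -0.72  1.69  0.38  1.07  0.18]
bay 1 1304 0.1147 [-0.0343  0.0347] [-0.0076  0.0069]
bay 2 1327 0.1148 [-0.0351  0.0339] [-0.0061  0.0084]
```

Request:
servo_tool:
  rows:
    - [[-0.51, 0.76, 0], 0.02, 0.68]
    - [[-0.51, 0.76, 0], 0.02, 0.68]
    - [[-0.51, 0.76, 0], 0.02, 0.68]
    - [[-0.51, 0.76, 0], 0.02, 0.68]
    - [[-0.51, 0.76, 0], 0.02, 0.68]
    - [[-0.51, 0.76, 0], 0.02, 0.68]
    - [[-0.51, 0.76, 0], 0.02, 0.68]
    - [[-0.51, 0.76, 0], 0.02, 0.68]
    - [[-0.51, 0.76, 0], 0.02, 0.68]
    - [[-0.51, 0.76, 0], 0, 0.68]

```text
time_s: 23.05
ee_pos: [0.4475, 0.2962, 0.2128]
orientation: [-1.367, -2.828, 0.002]
contact_force: [0.7, -0.4, 0.2]
width: 0.0273
grip_force: 0.0
```

```bash
python3 d.py; python3 d.py; python3 chk.py
```

```text
blue few 0
green 1314 ztop 0.1149 x [-0.0333  0.0347] y [-0.0072  0.0079]
red 1257 ztop 0.1148 x [-0.033   0.0343] y [-0.0066  0.0076]
blue few 0
green 1334 ztop 0.1149 x [-0.0334  0.0345] y [-0.0071  0.008 ]
red 1309 ztop 0.1148 x [-0.0339  0.0343] y [-0.0066  0.0077]
t 23.25 tcp [0.4481 0.2957 0.2131] yaw y 38.49 tilt [-0.001 -0.001 -1.   ] w 0.0274 gf 0.0 F [-0.2 -0.5  0.2] q [-0.01  0.43 -0.8   1.86  0.36  1.01 -0.29]
```

Request:
servo_tool:
  rows:
    - [[0, 0, -0.8], 0, 0.68]
    - [[0, 0, -0.9], 0, 0.68]
    - [[0, 0, -0.9], 0, 0.68]
    - [[0, 0, -0.7], 0, 0.68]
    - [[0, 0, -0.4], 0, 0.68]
    - [[0, 0, -0.3], 0, 0.68]
    - [[0, 0, -0.2], 0, 0.68]
    - [[0, 0, -0.14], 0, 0.68]
    - [[-0.02, -0.02, 0], 0, 0.68]
    - [[0, 0, 0], 0, 0.8]

```text
time_s: 24.25
ee_pos: [0.4482, 0.2953, 0.0842]
orientation: [1.367, 2.828, 0.001]
contact_force: [0.0, -0.4, -0.5]
width: 0.0171
grip_force: 0.0
```

Request:
servo_tool:
  rows:
    - [[0, 0, 0], 0, 1]
    - [[0, 0, 0], 0, 1]
    - [[0, 0, 0], 0, 1]
    - [[0, 0, 0], 0, 1]
    - [[0, 0, 0], 0, 1]
    - [[0, 0, 0], 0, 1]
    - [[0, 0, 0], 0, 1]
    - [[0, 0, 0], 0, 1]
    - [[0, 0, 0], 0, 1]
    - [[0, 0, 0], 0, 1]

```text
time_s: 25.25
ee_pos: [0.4485, 0.2956, 0.0842]
orientation: [1.367, 2.828, 0.002]
contact_force: [0.8, -0.4, 5.2]
width: 0.0142
grip_force: 59.6
```

Request:
servo_tool:
  rows:
    - [[0, 0, 0.2], 0, 1]
    - [[0, 0, 0.4], 0, 1]
    - [[0, 0, 0.6], 0, 1]
    - [[0, 0, 0.6], 0, 1]
    - [[0, 0, 0.6], 0, 1]
    - [[0, 0, 0.6], 0, 1]
    - [[0, 0, 0.6], 0, 1]
    - [[0, 0, 0.5], 0, 1]
    - [[0.2, -0.2, 0.4], 0, 1]
    - [[0.41, -0.42, 0.1], 0, 1]

```text
time_s: 26.25
ee_pos: [0.4662, 0.2774, 0.2235]
orientation: [1.363, 2.829, 0.002]
contact_force: [0.2, -0.1, -2.9]
width: 0.014
grip_force: 59.3
```

Request:
servo_tool:
  rows:
    - [[0.7, -0.75, 0], -0.02, 1]
    - [[0.8, -0.85, 0], -0.02, 1]
    - [[0.8, -0.85, 0], -0.02, 1]
    - [[0.8, -0.85, 0], -0.02, 1]
    - [[0.8, -0.85, 0], -0.02, 1]
    - [[0.8, -0.85, 0], -0.02, 1]
    - [[0.6, -0.6, 0], -0.02, 1]
    - [[0.4, -0.4, 0], -0.02, 1]
    - [[0, 0, 0], 0, 1]
    - [[0, 0, 0], 0, 1]

```text
time_s: 27.25
ee_pos: [0.6364, 0.0974, 0.2215]
orientation: [-1.383, -2.819, -0.0]
contact_force: [0.7, 0.9, -1.0]
width: 0.0141
grip_force: 59.1
```

```bash
python3 b.py
```

```text
t 27.25 tcp [0.6364 0.0974 0.2215] yaw y 37.71 tilt [-0.001  0.001 -1.   ] w 0.0141 gf 59.1 F [ 0.7  0.9 -1. ] q [ 0.29  0.58 -0.71  1.59  0.4   1.12  0.14]
top z rel tcp 0.0304 n 1031 x range [-0.0259  0.0331] y range [-0.0098  0.0093] ax [-0.613  0.79   0.001]
encl x [-0.0518  0.0525] y (-94..122) [-0.093   0.1199]
```

Request:
servo_tool:
  rows:
    - [[0.04, 0, 0], 0, 1]
    - [[0, 0, -0.3], 0, 1]
    - [[0, 0, -0.6], 0, 1]
    - [[0, 0, -0.7], 0, 1]
    - [[0, 0, -0.6], 0, 1]
    - [[0, 0, -0.4], 0, 1]
    - [[0, 0, -0.25], 0, 1]
    - [[0, 0, -0.25], 0, 1]
    - [[0, 0, -0.25], 0, 1]
    - [[0, 0, -0.25], 0, 1]

```text
time_s: 28.3
ee_pos: [0.6389, 0.0967, 0.1137]
orientation: [1.385, 2.819, 0.001]
contact_force: [-0.5, 0.5, -2.0]
width: 0.0141
grip_force: 59.2
```

Request:
servo_tool:
  rows:
    - [[0, 0, -0.25], 0, 1]
    - [[0, 0, -0.2], 0, 1]
    - [[0, 0, -0.2], 0, 1]
    - [[0, 0, -0.15], 0, 1]
    - [[0, 0, -0.05], 0, 1]
    - [[0, 0, -0.05], 0, 1]
    - [[0, 0, -0.05], 0, 1]
    - [[0, 0, -0.02], 0, 1]
    - [[0, 0, 0], 0, 1]
    - [[0, 0, 0], 0, 1]

```text
time_s: 29.3
ee_pos: [0.6386, 0.0966, 0.0847]
orientation: [1.385, 2.82, 0.0]
contact_force: [0.4, 0.4, -2.9]
width: 0.014
grip_force: 59.2
```

Request:
servo_tool:
  rows:
    - [[0, 0, -0.03], 0, 1]
    - [[0, 0, -0.03], 0, 1]
    - [[0, 0, 0], 0, 1]
    - [[0, 0, 0], 0, 1]
    - [[0, 0, 0], 0, 1]
    - [[0, 0, 0], 0, 1]
    - [[0, 0, 0], 0, 1]
    - [[0, 0, 0], 0, 1]
    - [[0, 0, 0], 0, 1]
    - [[0, 0, 0], 0, 1]

```text
time_s: 30.3
ee_pos: [0.6389, 0.0967, 0.0842]
orientation: [1.385, 2.819, 0.0]
contact_force: [-2.4, -1.3, 6.8]
width: 0.0139
grip_force: 60.4
```

Request:
servo_tool:
  rows:
    - [[0, 0, 0], 0, 0.68]
    - [[0, 0, 0], 0, 0.68]
    - [[0, 0, 0], 0, 0.68]
    - [[0, 0, 0], 0, 0.68]
    - [[0, 0, 0.3], 0, 0.68]
    - [[0, 0, 0.8], 0, 0.68]
    - [[0, 0, 1], 0, 0.68]
    - [[0, 0, 1], 0, 0.68]
    - [[0, 0, 0.9], 0, 0.68]
    - [[0, 0, 0.4], 0, 0.68]

```text
time_s: 31.3
ee_pos: [0.6397, 0.0973, 0.2183]
orientation: [1.383, 2.816, 0.004]
contact_force: [-0.6, 0.1, 0.3]
width: 0.0271
grip_force: 0.0
```

```bash
python3 seat.py
```

```text
bay 1 1406 0.1146 [-0.0344  0.0344] [-0.0083  0.0071]
bay 2 1292 0.1147 [-0.035   0.0337] [-0.0068  0.0077]
bay 3 1298 0.1148 [-0.0361  0.0329] [-0.0087  0.0057]
```

Request:
servo_tool:
  rows:
    - [[-0.76, 0.57, 0], 0.02, 0.68]
    - [[-0.76, 0.57, 0], 0.02, 0.68]
    - [[-0.76, 0.57, 0], 0.02, 0.68]
    - [[-0.76, 0.57, 0], 0.02, 0.68]
    - [[-0.76, 0.57, 0], 0.02, 0.68]
    - [[-0.76, 0.57, 0], 0.02, 0.68]
    - [[-0.76, 0.57, 0], 0.02, 0.68]
    - [[-0.76, 0.57, 0], 0.02, 0.68]
    - [[-0.76, 0.57, 0], 0.02, 0.68]
    - [[-0.76, 0.57, 0], 0, 0.68]

```text
time_s: 32.35
ee_pos: [0.4091, 0.2677, 0.2139]
orientation: [-1.365, -2.829, 0.002]
contact_force: [0.0, 0.6, 0.3]
width: 0.0274
grip_force: 0.0
```

```bash
python3 d.py; python3 d.py; python3 chk.py
```

```text
blue few 0
green few 0
red 1307 ztop 0.1148 x [-0.034   0.0344] y [-0.0064  0.0085]
blue few 0
green few 0
red 1330 ztop 0.1148 x [-0.0343  0.0342] y [-0.0063  0.0088]
t 32.55 tcp [0.4101 0.2674 0.2142] yaw y 38.57 tilt [-0.    -0.001 -1.   ] w 0.0274 gf 0.0 F [0.6 0.4 0.4] q [ 0.07  0.34 -0.85  1.96  0.31  0.97 -0.25]
```

Request:
servo_tool:
  rows:
    - [[0.04, -0.03, -0.8], 0, 0.68]
    - [[0, 0, -0.9], 0, 0.68]
    - [[0, 0, -0.9], 0, 0.68]
    - [[0, 0, -0.7], 0, 0.68]
    - [[0, 0, -0.4], 0, 0.68]
    - [[0, 0, -0.3], 0, 0.68]
    - [[0, 0, -0.2], 0, 0.68]
    - [[0, 0, -0.14], 0, 0.68]
    - [[0, 0, -0.03], 0, 0.68]
    - [[0, 0, 0], 0, 0.8]

```text
time_s: 33.55
ee_pos: [0.412, 0.2669, 0.0841]
orientation: [1.365, 2.829, 0.001]
contact_force: [0.6, -1.0, 0.6]
width: 0.0175
grip_force: 0.0
```

Request:
servo_tool:
  rows:
    - [[0, 0, 0], 0, 1]
    - [[0, 0, 0], 0, 1]
    - [[0, 0, 0], 0, 1]
    - [[0, 0, 0], 0, 1]
    - [[0, 0, 0], 0, 1]
    - [[0, 0, 0], 0, 1]
    - [[0, 0, 0], 0, 1]
    - [[0, 0, 0], 0, 1]
    - [[0, 0, 0], 0, 1]
    - [[0, 0, 0], 0, 1]

```text
time_s: 34.55
ee_pos: [0.4122, 0.2671, 0.0841]
orientation: [1.364, 2.829, 0.002]
contact_force: [0.8, 0.5, 5.7]
width: 0.014
grip_force: 59.7
```

Request:
servo_tool:
  rows:
    - [[0, 0, 0.2], 0, 1]
    - [[0, 0, 0.4], 0, 1]
    - [[0, 0, 0.6], 0, 1]
    - [[0, 0, 0.6], 0, 1]
    - [[0, 0, 0.6], 0, 1]
    - [[0, 0, 0.6], 0, 1]
    - [[0, 0, 0.6], 0, 1]
    - [[0, 0, 0.5], 0, 1]
    - [[0.3, -0.15, 0.4], 0, 1]
    - [[0.6, -0.3, 0.1], 0, 1]

```text
time_s: 35.55
ee_pos: [0.4387, 0.2537, 0.2234]
orientation: [1.361, 2.83, 0.001]
contact_force: [1.2, -0.4, -1.7]
width: 0.0141
grip_force: 59.3
```

Request:
servo_tool:
  rows:
    - [[0.8, -0.45, 0], -0.02, 1]
    - [[0.9, -0.5, 0], -0.02, 1]
    - [[0.9, -0.5, 0], -0.02, 1]
    - [[0.9, -0.5, 0], -0.02, 1]
    - [[0.9, -0.5, 0], -0.02, 1]
    - [[0.9, -0.5, 0], -0.02, 1]
    - [[0.9, -0.5, 0], -0.02, 1]
    - [[0.8, -0.42, 0], -0.02, 1]
    - [[0.5, -0.25, 0], -0.02, 1]
    - [[0.3, -0.15, 0], 0, 1]

```text
time_s: 36.55
ee_pos: [0.6739, 0.1226, 0.2207]
orientation: [-1.389, -2.817, 0.002]
contact_force: [-0.4, 1.0, -2.5]
width: 0.0137
grip_force: 59.1
```

Request:
servo_tool:
  rows:
    - [[0, 0, 0], 0, 1]
    - [[0, 0, 0], 0, 1]
    - [[0, 0, 0], 0, 1]
    - [[0, 0, 0], 0, 1]
    - [[0, 0, 0], 0, 1]
    - [[0, 0, -0.1], 0, 1]
    - [[0, 0, -0.1], 0, 1]
    - [[0, 0, 0], 0, 1]
    - [[0, 0, 0], 0, 1]
    - [[0, 0, 0], 0, 1]

```text
time_s: 37.55
ee_pos: [0.6728, 0.1251, 0.2157]
orientation: [1.385, 2.82, 0.0]
contact_force: [-0.3, -0.7, -1.3]
width: 0.0143
grip_force: 59.2
```

```bash
python3 b.py
```

```text
t 37.55 tcp [0.6728 0.1251 0.2157] yaw y 37.67 tilt [ 0.  0. -1.] w 0.0143 gf 59.2 F [-0.3 -0.7 -1.3] q [ 0.22  0.65 -0.69  1.49  0.44  1.16  0.11]
top z rel tcp 0.0304 n 1571 x range [-0.0257  0.0337] y range [-0.0093  0.0086] ax [-0.611  0.792 -0.   ]
encl x [-0.0519  0.0525] y (-94..122) [-0.0933  0.1197]
```

Well aligned; lower 131.6 mm (4.39 units).

Request:
servo_tool:
  rows:
    - [[0, 0, -0.3], 0, 1]
    - [[0, 0, -0.5], 0, 1]
    - [[0, 0, -0.7], 0, 1]
    - [[0, 0, -0.6], 0, 1]
    - [[0, 0, -0.4], 0, 1]
    - [[0, 0, -0.25], 0, 1]
    - [[0, 0, -0.25], 0, 1]
    - [[0, 0, -0.25], 0, 1]
    - [[0, 0, -0.2], 0, 1]
    - [[0, 0, -0.2], 0, 1]

```text
time_s: 38.6
ee_pos: [0.673, 0.1251, 0.1061]
orientation: [1.385, 2.819, 0.001]
contact_force: [1.1, 0.3, -2.4]
width: 0.0142
grip_force: 59.2
```

Request:
servo_tool:
  rows:
    - [[0, 0, -0.2], 0, 1]
    - [[0, 0, -0.2], 0, 1]
    - [[0, 0, -0.12], 0, 1]
    - [[0, 0, -0.08], 0, 1]
    - [[0, 0, -0.05], 0, 1]
    - [[0, 0, -0.05], 0, 1]
    - [[0, 0, -0.05], 0, 1]
    - [[0, 0, 0], 0, 1]
    - [[0, 0, 0], 0, 1]
    - [[0, 0, 0], 0, 1]

```text
time_s: 39.6
ee_pos: [0.673, 0.1252, 0.0843]
orientation: [1.385, 2.819, 0.001]
contact_force: [-1.0, -0.6, 3.7]
width: 0.0141
grip_force: 59.7
```

Request:
servo_tool:
  rows:
    - [[0, 0, 0], 0, 0.68]
    - [[0, 0, 0], 0, 0.68]
    - [[0, 0, 0], 0, 0.68]
    - [[0, 0, 0], 0, 0.68]
    - [[0, 0, 0.3], 0, 0.68]
    - [[0, 0, 0.8], 0, 0.68]
    - [[0, 0, 1], 0, 0.68]
    - [[0, 0, 1], 0, 0.68]
    - [[0, 0, 0.9], 0, 0.68]
    - [[0, 0, 0.4], 0, 0.68]

```text
time_s: 40.6
ee_pos: [0.6739, 0.1258, 0.2195]
orientation: [1.383, 2.816, 0.005]
contact_force: [-0.0, 0.8, 0.4]
width: 0.0273
grip_force: 0.0
```

```bash
python3 seat.py; python3 - <<'E'
from h import *
b=load('wrist')['color']; a=cv2.resize(snap('side')['color'][100:250,120:320],(400,300),interpolation=cv2.INTER_CUBIC)
cv2.imwrite('pics/end.png',np.hstack([a,cv2.resize(b,(400,300))])[...,::-1])
E
```

```text
bay 1 1410 0.1145 [-0.0339  0.0346] [-0.0081  0.0077]
bay 2 1390 0.1146 [-0.0347  0.0338] [-0.0077  0.0079]
bay 3 1249 0.1147 [-0.0355  0.0329] [-0.0094  0.0051]
bay 4 1305 0.1148 [-0.0332  0.0347] [-0.0073  0.0081]
```

View pics/end.png

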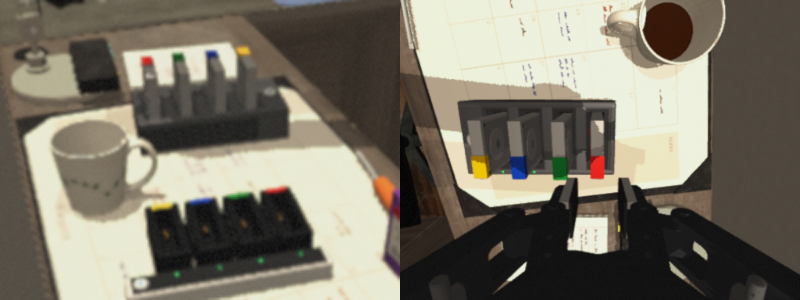

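All four drives stand in order from the button (yellow, blue, green, red), with their tops level at 0.114 m. The sticker ends are on the green-light side, the mug has not moved, and the gripper is clear.

```bash
python3 -c "
from plant import bot; print(bot.sign_off())"
```

```text
the job is handed in; nothing more can be done
None
```

All four drives are seated fully home in order (yellow, blue, green, red from the power button), the mug is untouched, and the job was handed in at about 41 s, but it may still fail on force: on the first grasp the gripper hit something, probably the blue drive next to it, and the wrist read 134.6 N, over the 120 N limit (the 40 N pressing limit was probably passed too).

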